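# Press the concealed hatch release of the sample station

## Robot

A 6-joint arm with a two-finger parallel gripper is mounted at the origin on the work surface. World frame = base frame: x ahead of the robot, y to its left, z up, the work surface at z = 0. Lengths are in mm, angles in degrees, forces in N, time in s.
With the tool pointing down it reaches from about 400 to 925 mm from the base axis. Payload 12.5 kg.
Tool frame: the origin (TCP) lies between the finger pads; the fingertips stand 14 mm ahead of it and the grasp point (between the pads) lies 5 mm behind it; z points along the fingers, x is the direction in which the jaws open and shut, and the axes are right-handed (so a half turn about z gives the same grasp; the last joint's range is limited). The gripper opens to 95 mm and grips with 3 to 60 N. Pads are 20 mm wide; open, the fingers measure 119 mm over their backs; the gripper's body (75 mm by 180 mm) begins 59 mm behind the grasp point.
Start: joints at [63.048, 28.126, 89.318, -0, 62.55, -6.05], TCP at [222.961, 583.895, 228.661] pointing down, gripper open.
Joint ranges: [-177.58, 177.58], [-47.91, 125.51], [2.72, 160], [-65.01, 245.01], [3.68, 167.84], [-153.87, 153.87]. Speed limits (degrees/s): [127.2, 127.2, 159.86, 180, 180, 180].

## Interface

Orientations are given as a 3x3 rotation matrix whose columns are the frame's x, y, z axes.
In Python, from cell import arm, vision, workorder gives the robot as it stands.
- The arm moves only by the tool apply_moves, never from a script. Its argument "deltas" is a list of rows, each a list of 3 entries, a list of its own where there are three numbers: the finger opening in m, from 0 to 0.0951, then the shift along the tool's x, y, z in m, then the turn, a rotation vector about the tool's x, y, z in rad. A call has 1 to 10 rows; each row shifts and turns the commanded pose from where the row before left it, along the tool's axes as they then stand; what a row does not reach is not made up. A row lasts 1/10 s, in which the tool goes at most 50 mm and 8.59 degrees, less where a joint would pass 70% of its speed; a pose out of reach is approached as far as the arm can. A call is refused whole if a number of a shift passes 0.05 or a number of a turn 0.15, either way. A call with a gripper value outside its range is refused whole. The fingers move at their own pace and stop on an object; "newtons" is the grip in N (left out, the last holds). Time passes only in rows, so rows that do not move let the fingers close. It gives the time, the measured TCP pose, the force and the opening at its end, in the units of the state.
- arm.get_obs(): the state, without advancing time (a new reading comes with each control period).
- vision.grab_frame(name): name is "scene" or "top"; returns a dict with "frame" (480x640x3 uint8, red, green, blue), "fx", "fy", "cx", "cy" (pixels), "k1" (the pictures are not rectified: a ray, as slopes to the right and down, at radius r is drawn at 1 + k1 r^2 times it, then the intrinsics apply), "extrinsics" (4x4, takes a point from camera to world coordinates). Camera axes: x right, y down, z forward; pixel columns grow to the right and rows downward; lengths in mm; the calibration is good to about 2 mm. A picture is of the moment at which its call begins. There is no depth.
- workorder.hand_in(): hands the job in, once; it reports no verdict.
The state is a dict: "clock": time; "joints": joint angles; "dq": joint speeds; "joint_torque": joint torques, N m; "tool_pos": TCP position; "tcp_rot": TCP orientation; "force": force on the tool from outside, world axes, zero at the start; "torque": the same for the moment, N m; "finger_gap": finger opening in mm.
Only numpy, scipy, OpenCV 4.12 (cv2) and the standard library are available. Lean on these libraries where they do the work, as an engineer would, in place of code of your own. Each camera call takes 0.05 s, during which the arm holds its last target.

## Task

The tube hatch of the low white sample station is held by a concealed square release pad, set slightly below the surface somewhere along the grey panel in front of the hatch. Feel along the panel with the fingertips until you find the pad, press it fully in so that the hatch pops ajar by itself, then take the hand away. Do not touch the hatch or press the red stop button, and leave the vials, rack, bottle, beaker and vessel standing where they are.

Things in the scene. Friction and masses are not known exactly. Their poses are not given: they have to be found in the camera images.
- station: low white bench instrument fixed to the table, 260 (its x) x 420 (y) x 84 mm high, turned up to 0.3 rad. Origin: centre of its underside; x points away from the robot, across the panel and then the hatch; y left; z up. Panel centre 65 mm nearer the robot than the origin, 4 mm below the 84 mm high decks and bezel
- window (a point): centre of the grey panel's visible top, 80 mm above the table; axes as the station. It is 90 (x) by 180 (y) mm, level, rigid, framed by a bezel 4 mm higher. The release pad's centre lies on x = 0 here, at an unknown y between -55 and +55 mm: not reported, to be found by touch or by its faint outline (another grey, thin seam)
- release (a joint): travel of the release pad, m: 0 = as found, 0.006 = fully in (straight down). Pad 42.5 mm square in a 46 mm square recess, sides parallel to the panel's; its top is 3 mm below the panel at 0, 9 mm below when fully in. About 5 N of friction resists (a 3 N touch does not move it); no return spring: it stays where pushed
- hatch (a joint): opening of the hatch, in rad: 0 = shut, 0.3 = popped ajar. A linkage drives it from the pad: hatch angle = 50 rad per m of pad travel
- hatch_cover: clear hatch with a blue frame, 110 x 176 mm, level with the decks (84 mm) when shut, beyond the panel; origin at the middle of its far edge, on the hinge. Its near edge lies 67 mm beyond the panel's centre line and rises about 33 mm when ajar. Not to be touched
- stop (a joint): travel of the round red stop button (28 mm diameter, proud of the right-hand end deck, 165 mm to the right of and 10 mm nearer the robot than the panel's centre), in m: 0 = up, 0.006 = pressed. Not to be pressed
- vial_a: small amber glass vial, 24 mm diameter, 44 mm tall, standing on an end deck of the station; a bystander; origin at the centre of its underside, z up
- vial_b: small amber glass vial, 24 mm diameter, 44 mm tall, standing on an end deck of the station; a bystander; origin at the centre of its underside, z up
- vial_c: small amber glass vial, 24 mm diameter, 44 mm tall, standing on an end deck of the station; a bystander; origin at the centre of its underside, z up
- tube_rack: blue rack with 15 white capped tubes, 90 x 160 mm, 87 mm tall, on the table to the left; a bystander; origin at the centre of its underside
- flask: white plastic bottle, 66 mm diameter, 150 mm tall, on the table to the right; a bystander; origin at the centre of its underside
- beaker: open glass beaker, 72 mm diameter, 85 mm tall, on the table to the right; a bystander; origin at the centre of its underside
- vessel: white digestion vessel with a wide black cap, 52 mm diameter, 110 mm tall, on the table to the right; a bystander; origin at the centre of its underside

How it is judged:
By the outcome, as a careful person would: the job done as asked, in the order asked, and still so for the second after the job is handed in, with the robot touching nothing.
It also fails if it takes over 48 s, if anything falls off the work surface, if the arm or the gripper's body presses on something with over 40 N, if the wrist force passes 120 N, or if a joint passes its speed limit or range.

## Working session

There is one attempt and no reset: what is moved stays moved. The work goes in short steps, Python scripts to look and compute and a tool call to move; the robot and the scene stay as the last step left them, time stands still between calls to the robot, and variables do not carry over. Pictures are saved under pics/ and viewed, and the job is handed in when it is done.

Besides the shell and the picture viewer there is one more tool, called as name([rows], argument=value, ...), one row to a line, values as JSON. apply_moves: Moves the arm, as the interface text tells. Its arguments: {"type":"object","properties":{"deltas":{"type":"array","items":{"type":"array"}},"newtons":{"type":"number"}},"required":["deltas"]}

```bash
ls; mkdir -p pics
python3 - <<'E'
from cell import arm, vision
import cv2,pickle,numpy as np
o=arm.get_obs(); print(o)
d={}
for n in("scene","top"):
    f=vision.grab_frame(n); d[n]=f; cv2.imwrite(f"pics/{n}0.png",f["frame"][:,:,::-1])
    print(n,f["fx"],f["fy"],f["cx"],f["cy"],f["k1"],np.round(f["extrinsics"],3))
pickle.dump(d,open("f0.pkl","wb"))
E
```

```text
pics
{'clock': 0.0, 'joints': array([ 6.30497047e+01,  2.81647904e+01,  8.93497007e+01, -2.94172499e-03,
        6.25509994e+01, -6.04816366e+00]), 'dq': array([-0.03610273,  0.03878952,  0.06547509, -0.07047856,  0.09484711,
        0.01556851]), 'joint_torque': array([-3.12435359e-04, -6.12643862e+01, -2.58193284e+01,  6.92458847e-02,
        4.81207995e-02, -6.77291882e-05]), 'tool_pos': array([222.84327725, 583.67302686, 228.05732986]), 'tcp_rot': array([[ 3.56750349e-01,  9.34199636e-01, -4.77423239e-04],
       [ 9.34199061e-01, -3.56750661e-01, -1.03954043e-03],
       [-1.14145935e-03, -7.51519298e-05, -9.99999346e-01]]), 'force': array([-0.01984511,  0.18424387,  0.17002633]), 'torque': array([-0.0176115 ,  0.03467743, -0.00386627]), 'finger_gap': 95.29822849697376}
scene 526.8030315304302 526.8030315304302 326.2905918497663 247.31216117890014 0.005357264123524395 [[ 2.570000e-01  8.330000e-01 -4.900000e-01  1.198926e+03]
 [ 9.660000e-01 -2.290000e-01  1.190000e-01 -1.408480e+02]
 [-1.300000e-02 -5.040000e-01 -8.630000e-01  1.248364e+03]
 [ 0.000000e+00  0.000000e+00  0.000000e+00  1.000000e+00]]
top 605.9118924798062 605.9118924798062 316.2020975011181 237.11254039072296 0.05057404606702046 [[-1.00000e-02 -9.86000e-01  1.65000e-01  3.18142e+02]
 [-1.00000e+00  1.10000e-02  8.00000e-03  7.07000e-01]
 [-1.00000e-02 -1.65000e-01 -9.86000e-01  1.46623e+03]
 [ 0.00000e+00  0.00000e+00  0.00000e+00  1.00000e+00]]
```

View pics/scene0.png

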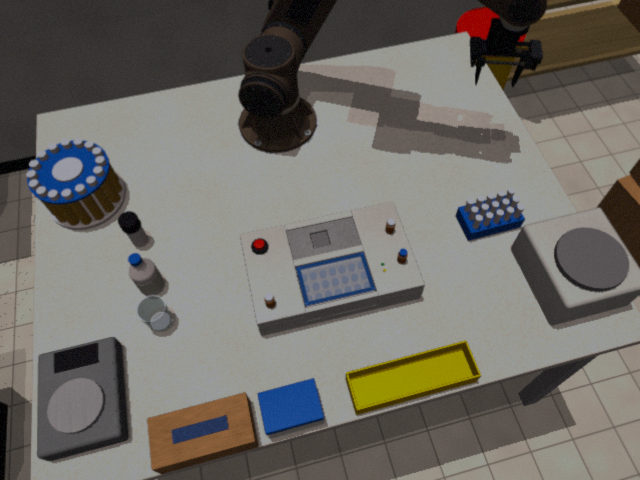

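View pics/top0.png

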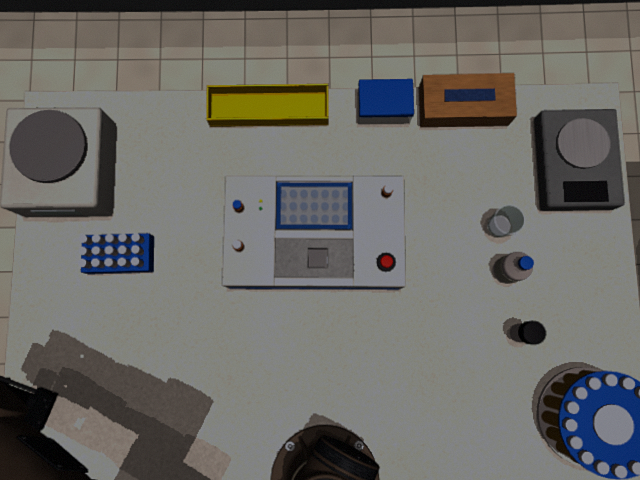

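The scene view shows the panel around (324,238) with a square outline at (320,239). The top view shows the panel around (314,258) with the square at (317,258), and the stop at (386,262). Next I'll zoom in and measure.

```bash
cat > h.py <<'E'
import numpy as np,cv2
def ray(f,u,v,z):
    k1=f["k1"];xd=(u-f["cx"])/f["fx"];yd=(v-f["cy"])/f["fy"]
    K=np.eye(3); p=cv2.undistortPoints(np.array([[[xd,yd]]],float),K,np.array([k1,0,0,0.]))[0,0]
    E=f["extrinsics"];d=E[:3,:3]@np.array([p[0],p[1],1]);o=E[:3,3]
    return o+d*(z-o[2])/d[2]
E
python3 - <<'E'
import pickle,cv2,numpy as np
from h import *
d=pickle.load(open("f0.pkl","rb"))
a=d["top"]["frame"][225:300,215:415]; a=cv2.resize(a,None,fx=4,fy=4,interpolation=cv2.INTER_CUBIC)
b=d["scene"]["frame"][200:290,230:430]; b=cv2.resize(b,None,fx=4,fy=4,interpolation=cv2.INTER_CUBIC)[:300]
cv2.imwrite("pics/z0.png",np.clip(np.vstack([a,b])[:,:,::-1]*1.6,0,255))
for n,roi,st in(("top",(230,285,265,362),(386,262)),("scene",(205,270,275,375),(260,245))):
    f=d[n];im=f["frame"];g=cv2.cvtColor(im,cv2.COLOR_RGB2GRAY)
    r=roi;s=g[r[0]:r[1],r[2]:r[3]]
    t,m=cv2.threshold(s,0,255,cv2.THRESH_OTSU+cv2.THRESH_BINARY_INV)
    # pad darker: print
    print(n,t)
    cs,_=cv2.findContours(m,cv2.RETR_EXTERNAL,cv2.CHAIN_APPROX_NONE)
    for c in sorted(cs,key=cv2.contourArea)[-3:]:
        print(cv2.contourArea(c),np.round(np.array(cv2.minAreaRect(c)[0])+[r[2],r[0]],1),cv2.minAreaRect(c)[1:])
    h=im.astype(int);red=((h[:,:,0]>90)&(h[:,:,1]<50)&(h[:,:,2]<50)).astype(np.uint8)
    k,l,sta,ce=cv2.connectedComponentsWithStats(red)
    for i in range(1,k):
        if sta[i,4]>30: print("red",ce[i],sta[i,4],ray(f,*ce[i],90))
E
```

```text
top 110.0
0.0 [285. 230.] ((0.0, 0.0), 0.0)
0.0 [275.5 230. ] ((1.0, 0.0), 180.0)
3082.5 [314.  257.5] ((80.39862060546875, 40.00945281982422), 0.7252243161201477)
red [386.44761905 260.98095238] 105 [ 491.31549612 -147.4529233    90.        ]
scene 124.0
751.0 [331.5 260. ] ((18.0, 75.0), 90.0)
2038.5 [323.1 236.9] ((31.1295166015625, 71.26165008544922), 77.47119140625)
red [476.02450408  21.92998833] 857 [-175.47916861  731.39661479   90.        ]
red [522.25806452  37.77419355] 31 [-59.32304774 844.87619311  90.        ]
red [258.53246753 243.05194805] 77 [ 482.74104074 -145.79231964   90.        ][ WARN:0@0.046] global loadsave.cpp:1063 imwrite_ Unsupported depth image for selected encoder is fallbacked to CV_8U.
```

View pics/z0.png

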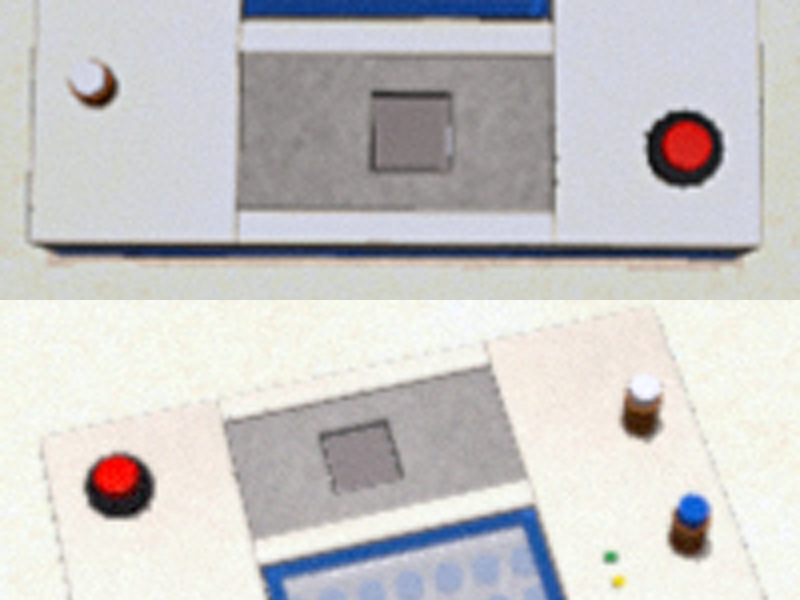

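The zoom shows the pad's square seam clearly in both views: top (371..452, 93..171) and scene corners (320,434), (388,421), (404,479), (334,493).

Run:
```python
import pickle,numpy as np
from h import *
d=pickle.load(open("f0.pkl","rb"))
T=lambda x,y:(215+(x-1.5)/4,225+(y-1.5)/4); S=lambda x,y:(230+(x-1.5)/4,200+(y-301.5)/4)
for n,M,pan,pad in(("top",T,[(239,52),(553,56),(553,211),(239,210)],[(371,93),(452,93),(452,171),(371,171)]),
 ("scene",S,[(526,483),(258,540),(227,422),(489,368)],[(404,479),(334,493),(320,434),(388,421)])):
    P=np.array([ray(d[n],*M(*p),82) for p in pan]);Q=np.array([ray(d[n],*M(*p),79.) for p in pad])
    print(n,P.round(1)[:,:2].tolist(),"c",P.mean(0)); 
    for a in(P,Q): print(" sides",[round(np.linalg.norm(a[i]-a[(i+1)%4]),1) for i in range(4)])
    e=P[0]+P[3]-P[1]-P[2] ; print(" y-axis yaw",np.degrees(np.arctan2(-e[0],e[1])))
    print(" pad",Q.round(1)[:,:2].tolist(),Q.mean(0))
```

```text
top [[549.6, 109.4], [545.2, -72.3], [455.4, -70.5], [457.9, 109.2]] c [502.02432964  18.94577211  82.        ]
 sides [np.float64(181.8), np.float64(89.9), np.float64(179.8), np.float64(91.8)]
 sides [np.float64(46.9), np.float64(45.4), np.float64(46.6), np.float64(45.4)]
 y-axis yaw -1.0965458293771793
 pad [[525.2, 33.2], [524.7, -13.7], [479.3, -13.1], [479.8, 33.5]] [502.26958162   9.98178478  79.        ]
scene [[554.5, 107.3], [549.7, -68.2], [458.4, -67.8], [463.3, 109.3]] c [506.48264343  20.15528481  82.        ]
 sides [np.float64(175.6), np.float64(91.3), np.float64(177.1), np.float64(91.3)]
 sides [np.float64(46.1), np.float64(45.7), np.float64(45.5), np.float64(45.4)]
 y-axis yaw -1.5652302303098353
 pad [[529.2, 33.0], [527.4, -13.1], [481.7, -11.0], [483.8, 34.5]] [505.49940525  10.87602477  79.        ]
```

Both views agree: the pad centre is near (504, 10), the panel centre near (504, 19.5), and the yaw about -1.3°. The measured sides (46 and about 180×91 mm) match the spec. I'll close the fingers, align, and go over the panel just left of the pad first, to feel the panel's height.

apply_moves([
  [0,[0,0,0],[0,0,-0.114]],
  [0,[0,0,0],[0,0,-0.114]],
  [0,[0,0,0],[0,0,-0.114]],
  [0,[-0.0374,0.021,0],[0,0,0]],
  [0,[-0.0374,0.021,0],[0,0,0]],
  [0,[-0.0374,0.021,0],[0,0,0]],
  [0,[-0.0374,0.021,0],[0,0,0]],
  [0,[-0.0374,0.021,0],[0,0,0]],
  [0,[-0.0374,0.021,0],[0,0,0]],
  [0,[-0.0374,0.021,0],[0,0,0]],
], newtons=20)

```text
clock: 1.1
tool_pos: [364.4, 317.2, 228.6]
tcp_rot: [[0.023, 1.0, -0.0], [1.0, -0.023, -0.0], [-0.0, -0.0, -1.0]]
force: [0.3, 0.8, 0.3]
finger_gap: 20.8
```

apply_moves([
  [0,[-0.0374,0.021,0],[0,0,0]],
  [0,[-0.0374,0.021,0],[0,0,0]],
  [0,[-0.0374,0.021,0],[0,0,0]],
  [0,[-0.0374,0.021,0],[0,0,0]],
  [0,[-0.0374,0.021,0],[0,0,0]],
  [0,[-0.0374,0.021,0],[0,0,0]],
  [0,[-0.0374,0.021,0],[0,0,0]],
  [0,[0,0,0],[0,0,0]],
  [0,[0,0,0],[0,0,0]],
  [0,[0,0,0],[0,0,0]],
])

```text
clock: 2.1
tool_pos: [504.4, 54.3, 228.5]
tcp_rot: [[0.022, 1.0, -0.001], [1.0, -0.022, 0.0], [0.0, -0.001, -1.0]]
force: [-0.8, -0.3, -0.3]
finger_gap: 0.4
```

apply_moves([
  [0,[0,0,0.03],[0,0,0]],
  [0,[0,0,0.03],[0,0,0]],
  [0,[0,0,0.03],[0,0,0]],
  [0,[0,0,0.02],[0,0,0]],
  [0,[0,0,0.014],[0,0,0]],
  [0,[0,0,0.005],[0,0,0]],
  [0,[0,0,0],[0,0,0]],
  [0,[0,0,0],[0,0,0]],
])

```text
clock: 2.9
tool_pos: [505.1, 54.2, 100.3]
tcp_rot: [[0.022, 1.0, 0.001], [1.0, -0.022, 0.0], [0.0, 0.001, -1.0]]
force: [0.0, 0.3, -0.0]
finger_gap: 0.5
```

Run:
```python
from cell import arm, vision
import cv2,numpy as np
a=vision.grab_frame("scene")["frame"][150:300,210:410];b=vision.grab_frame("top")["frame"][170:300,215:415]
cv2.imwrite("pics/near.png",cv2.resize(np.vstack([a,b])[:,:,::-1],None,fx=2.1,fy=2.1))
o=arm.get_obs();print(o["tool_pos"],o["force"])
```

```text
[505.22917396  53.96657009 100.45723767] [ 0.5257956  -0.15875673 -0.87022471]
```

View pics/near.png

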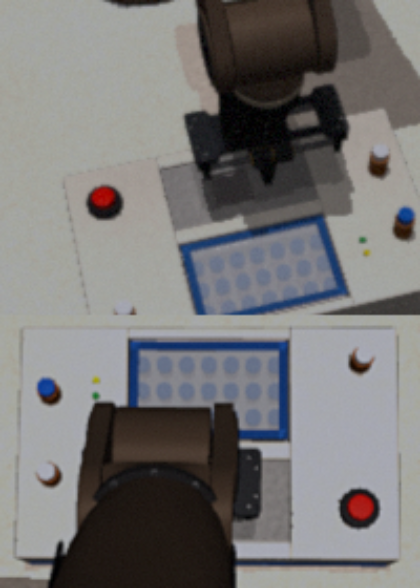

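The closed fingertips are over the left part of the panel, and the body is clear of the vials and hatch. Now I'll feel downward gently.

apply_moves([
  [0,[0,0,0.003],[0,0,0]],
  [0,[0,0,0.001],[0,0,0]],
  [0,[0,0,0.0005],[0,0,0]],
  [0,[0,0,0],[0,0,0]],
  [0,[0,0,0],[0,0,0]],
])

```text
clock: 3.5
tool_pos: [505.0, 53.7, 95.1]
tcp_rot: [[0.023, 1.0, 0.0], [1.0, -0.023, 0.0], [0.0, 0.0, -1.0]]
force: [0.1, -0.4, 0.0]
finger_gap: 0.2
```

apply_moves([
  [0,[0,0,0.0005],[0,0,0]],
  [0,[0,0,0],[0,0,0]],
])

```text
clock: 3.7
tool_pos: [504.9, 53.7, 94.6]
tcp_rot: [[0.023, 1.0, -0.0], [1.0, -0.023, 0.0], [0.0, -0.0, -1.0]]
force: [0.1, -0.1, 0.1]
finger_gap: 0.7
```

apply_moves([
  [0,[0,0,0.0005],[0,0,0]],
  [0,[0,0,0],[0,0,0]],
])

```text
clock: 3.9
tool_pos: [505.0, 53.7, 94.3]
tcp_rot: [[0.023, 1.0, 0.0], [1.0, -0.023, 0.0], [0.0, 0.0, -1.0]]
force: [-0.6, 0.2, 3.2]
finger_gap: 0.5
```

Panel felt: 3.2 N at TCP 94.3, so the fingertips are at 80.3 as expected. I'll lift off, move to the pad and feel there.

apply_moves([
  [0,[0,0,-0.005],[0,0,0]],
  [0,[-0.015,0,0],[0,0,0]],
  [0,[-0.015,0,0],[0,0,0]],
  [0,[-0.0135,0,0],[0,0,0]],
  [0,[0,0,0.003],[0,0,0]],
  [0,[0,0,0.002],[0,0,0]],
  [0,[0,0,0],[0,0,0]],
  [0,[0,0,0],[0,0,0]],
])

```text
clock: 4.7
tool_pos: [503.9, 10.6, 94.0]
tcp_rot: [[0.022, 1.0, -0.0], [1.0, -0.022, 0.0], [0.0, -0.0, -1.0]]
force: [0.1, 1.0, -0.7]
finger_gap: 0.2
```

apply_moves([
  [0,[0,0,0.0015],[0,0,0]],
  [0,[0,0,0],[0,0,0]],
  [0,[0,0,0],[0,0,0]],
])

```text
clock: 5.0
tool_pos: [504.0, 10.4, 92.6]
tcp_rot: [[0.022, 1.0, -0.0], [1.0, -0.022, 0.0], [0.0, -0.0, -1.0]]
force: [-1.0, 0.1, -0.1]
finger_gap: 0.5
```

No contact 1.7 mm below panel level, so this is the recess. I'll continue down to the pad.

apply_moves([
  [0,[0,0,0.001],[0,0,0]],
  [0,[0,0,0],[0,0,0]],
])

```text
clock: 5.2
tool_pos: [503.9, 10.3, 91.5]
tcp_rot: [[0.023, 1.0, -0.0], [1.0, -0.023, 0.0], [0.0, -0.0, -1.0]]
force: [-0.4, -0.3, 0.3]
finger_gap: 0.5
```

apply_moves([
  [0,[0,0,0.0005],[0,0,0]],
  [0,[0,0,0],[0,0,0]],
])

```text
clock: 5.4
tool_pos: [504.0, 10.3, 91.2]
tcp_rot: [[0.023, 1.0, 0.0], [1.0, -0.023, 0.0], [0.0, 0.0, -1.0]]
force: [-0.9, 0.6, 2.2]
finger_gap: 0.3
```

apply_moves([
  [0,[0,0,0.0005],[0,0,0]],
  [0,[0,0,0],[0,0,0]],
])

```text
clock: 5.6
tool_pos: [504.0, 10.3, 90.8]
tcp_rot: [[0.023, 1.0, 0.0], [1.0, -0.023, 0.0], [0.0, 0.0, -1.0]]
force: [-0.7, 0.2, 3.3]
finger_gap: 0.4
```

The pad is felt at 91.2, 3 mm below the panel. Pressing it in.

apply_moves([
  [0,[0,0,0.001],[0,0,0]],
  [0,[0,0,0.001],[0,0,0]],
  [0,[0,0,0.001],[0,0,0]],
  [0,[0,0,0.001],[0,0,0]],
  [0,[0,0,0.001],[0,0,0]],
  [0,[0,0,0],[0,0,0]],
])

```text
clock: 6.2
tool_pos: [504.0, 10.3, 85.7]
tcp_rot: [[0.023, 1.0, 0.0], [1.0, -0.023, 0.0], [0.0, 0.0, -1.0]]
force: [-0.8, -0.1, 3.1]
finger_gap: 0.2
```

apply_moves([
  [0,[0,0,0.0005],[0,0,0]],
  [0,[0,0,0.0005],[0,0,0]],
  [0,[0,0,0],[0,0,0]],
])

```text
clock: 6.5
tool_pos: [504.0, 10.3, 85.2]
tcp_rot: [[0.023, 1.0, 0.001], [1.0, -0.023, 0.0], [0.0, 0.001, -1.0]]
force: [-3.4, 0.6, 12.9]
finger_gap: 0.6
```

apply_moves([
  [0,[0,0,0.0005],[0,0,0]],
  [0,[0,0,0],[0,0,0]],
])

```text
clock: 6.7
tool_pos: [504.0, 10.2, 85.1]
tcp_rot: [[0.023, 1.0, 0.001], [1.0, -0.023, -0.0], [-0.0, 0.001, -1.0]]
force: [-4.5, 0.1, 17.7]
finger_gap: 0.6
```

Hard stop at 85.1, which is 6 mm of travel with the force rising to 17.7 N. I'll press a touch more, then withdraw straight up and away toward the robot.

apply_moves([
  [0,[0,0,0.0005],[0,0,0]],
  [0,[0,0,0],[0,0,0]],
  [0,[0,0,-0.003],[0,0,0]],
  [0,[0,0,-0.01],[0,0,0]],
  [0,[0,0,-0.03],[0,0,0]],
  [0,[0,0,-0.04],[0,0,0]],
  [0,[0,0,-0.04],[0,0,0]],
  [0,[0,0,-0.03],[0,0,0]],
  [0,[0.04,-0.02,0],[0,0,0]],
  [0,[0.04,-0.02,0],[0,0,0]],
])

```text
clock: 7.7
tool_pos: [465.6, 91.4, 237.8]
tcp_rot: [[0.025, 1.0, 0.002], [1.0, -0.025, 0.0], [0.0, 0.002, -1.0]]
force: [0.6, 0.5, -0.4]
finger_gap: 0.8
```

apply_moves([
  [0,[0.045,-0.015,0],[0,0,0]],
  [0,[0.045,-0.015,0],[0,0,0]],
  [0,[0.045,-0.015,0],[0,0,0]],
  [0,[0.045,-0.015,0],[0,0,0]],
  [0,[0.045,-0.015,0],[0,0,0]],
  [0,[0.03,-0.01,0],[0,0,0]],
  [0,[0,0,0],[0,0,0]],
  [0,[0,0,0],[0,0,0]],
])

```text
clock: 8.5
tool_pos: [386.2, 348.2, 236.7]
tcp_rot: [[0.021, 1.0, -0.0], [1.0, -0.021, -0.0], [-0.0, -0.0, -1.0]]
force: [-0.1, -1.3, -0.2]
finger_gap: 0.4
```

Run:
```python
from cell import arm, vision
import cv2,numpy as np
a=vision.grab_frame("scene")["frame"];b=vision.grab_frame("top")["frame"]
cv2.imwrite("pics/end_s.png",a[:,:,::-1]);cv2.imwrite("pics/end_t.png",cv2.resize(b[165:300,215:415,::-1],None,fx=4,fy=4))
o=arm.get_obs();print(o["tool_pos"],o["force"],o["dq"].round(2))
```

```text
[386.81185152 347.21837914 236.7407217 ] [-0.76046658 -0.74770438  0.39810071] [-0.69 -0.2   0.04  0.15 -0.04  0.22]
```

View pics/end_s.png

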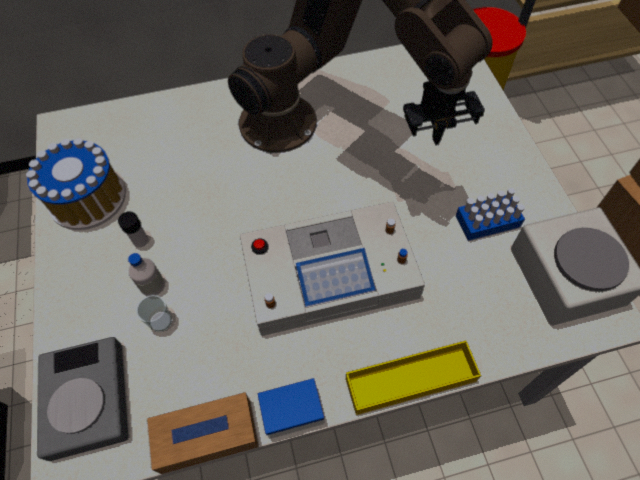

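View pics/end_t.png

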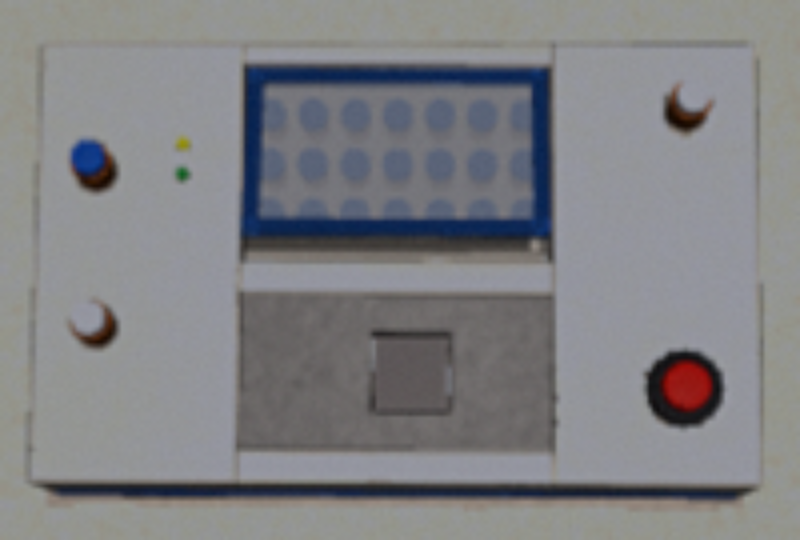

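The hatch looks ajar in the top view (dark gap below the blue frame, zoom y 238–260). I'll check the opening with numbers.

Run:
```python
import pickle,numpy as np,cv2
from cell import vision
d=pickle.load(open("f0.pkl","rb"))
cur={n:vision.grab_frame(n) for n in("top","scene")}
a=np.radians(-1.3);R=np.array([[np.cos(a),-np.sin(a)],[np.sin(a),np.cos(a)]])
def proj(f,p):
    E=f["extrinsics"];q=E[:3,:3].T@(p-E[:3,3]);x=q[:2]/q[2];x=x*(1+f["k1"]*(x@x));return x*f["fx"]+[f["cx"],f["cy"]]
for n,f in cur.items():
    for name,f2 in(("before",d[n]),("now",f)):
        h=f2["frame"].astype(int);m=((h[:,:,2]-h[:,:,0]>45)).astype(np.uint8)
        k,l,s,c=cv2.connectedComponentsWithStats(m[170:310,260:400] )
        i=1+np.argmax(s[1:,4]);ys,xs=np.nonzero(l==i)
        for u in(290,310,330,345): 
            print(n,name,u,"rows",(ys[xs==u-260].min()+170,ys[xs==u-260].max()+170) if (xs==u-260).any() else None)
    for th in(0,.1,.2,.25,.3):
        lx=177-110*np.cos(th);z=84+110*np.sin(th)
        print(n,th,[proj(f,np.array([*(R@[lx,ly]+[504,19.5]),z])).round(1).tolist() for ly in(-80,0,80)])
```

```text
top before 290 rows (np.int64(183), np.int64(228))
top before 310 rows (np.int64(183), np.int64(228))
top before 330 rows (np.int64(183), np.int64(228))
top before 345 rows (np.int64(183), np.int64(228))
top now 290 rows (np.int64(182), np.int64(222))
top now 310 rows (np.int64(183), np.int64(222))
top now 330 rows (np.int64(183), np.int64(223))
top now 345 rows (np.int64(183), np.int64(223))
top 0 [[348.3, 228.3], [313.7, 228.0], [279.3, 227.6]]
top 0.1 [[348.5, 227.2], [313.7, 226.9], [278.9, 226.5]]
top 0.2 [[348.7, 225.7], [313.6, 225.3], [278.6, 224.9]]
top 0.25 [[348.8, 224.7], [313.6, 224.3], [278.5, 223.9]]
top 0.3 [[348.9, 223.6], [313.6, 223.3], [278.3, 222.9]]
scene before 290 rows None
scene before 310 rows (np.int64(264), np.int64(304))
scene before 330 rows (np.int64(260), np.int64(299))
scene before 345 rows (np.int64(256), np.int64(295))
scene now 290 rows None
scene now 310 rows (np.int64(260), np.int64(304))
scene now 330 rows (np.int64(255), np.int64(299))
scene now 345 rows (np.int64(252), np.int64(296))
scene 0 [[298.3, 265.2], [329.2, 258.4], [359.7, 251.8]]
scene 0.1 [[298.0, 263.3], [329.2, 256.5], [360.0, 249.8]]
scene 0.2 [[297.9, 261.8], [329.3, 254.9], [360.3, 248.2]]
scene 0.25 [[297.9, 261.1], [329.4, 254.3], [360.5, 247.5]]
scene 0.3 [[297.9, 260.6], [329.5, 253.7], [360.8, 247.0]]
```

The near edge moved from row 228 to 222.5 in the top view. The model predicts 228.0 to 223.3 for 0.3 rad, so the hatch is fully ajar.

```bash
python3 -c "
from cell import workorder
print(workorder.hand_in())"
```

```text
the job is handed in; nothing more can be done
None
```

The release pad is pressed fully in, the hatch has popped ajar, and the hand is clear of everything. I handed the job in after about 9 s on the robot's clock.

- **Finding the pad:** Its faint outline showed in both views at about (504, 10) mm, and I confirmed it by touch. The fingertips met the panel at 80.3 mm, and at the outline they met a surface 3 mm lower. I checked by separate touches, not one continuous slide along the panel.
- **Pressing it:** I pushed it 6 mm down to a hard stop, with the last reading at 17.7 N. I then pressed half a millimetre further, lifted straight up and moved away to the left.
- **Hatch:** In the top view its near edge moved from row 228 to about 222.5, where 0.3 rad predicts 223.3. The scene view's shift of 4–5 px also fits.
- **Bystanders:** By eye, the stop button, vials, rack, bottle, beaker and vessel look unmoved in the final pictures; I did not measure them.
- **Disagreements:** The two cameras differed by about 3–4 mm in x on the pad and panel centres, so I aimed midway.

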